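# Slide the stage plate off the box lid edge and put it in the tray

## Robot

A 6-joint arm with a two-finger parallel gripper is mounted at the origin on a cart in front of the work surface, level with it; the furniture and walls round the work are solid. World frame = base frame: x ahead of the robot, y to its left, z up, the work surface at z = 0. Lengths are in m, angles in rad, forces in N, time in s.
With the tool pointing down it reaches from about 0.375 to 0.825 m from the base axis. Payload 5.5 kg.
Tool frame: the origin (TCP) lies midway between the tips of the shut fingers; the grasp point (between the pads) lies 19 mm behind it; z points along the fingers, y is the direction in which the jaws open and shut (so a half turn about z gives the same grasp; the last joint's range is limited). The gripper opens to 85 mm and grips with 20 to 120 N. Pads are 22 mm wide; open, the fingers measure 114 mm over their backs; the gripper's body (76 mm by 85 mm) begins 54 mm behind the grasp point. The pads swing forward as they close: fully open they stand 13 mm farther back than shut.
Start: joints at [-1.178, 0.314, -0.047, 1.21, 0, 1.571], TCP at [0.23, -0.554, 0.231] pointing down, gripper open.
Joint ranges: [-2.67, 2.67], [-0.69, 1.73], [-1.03, 1.25], [-2.08, 2.16], [-1.42, 1.45], [-3.14, 3.14]. Speed limits (rad/s): [2.39, 2.39, 3.01, 3.14, 3.14, 3.14].

## Interface

Orientations are given as a rotation vector (axis times angle).
In Python, from bench import ctrl gives the robot as it stands. Calls block until the motion is done:
- ctrl.move_to(position, orientation): joint-space move of the TCP to a pose.
- ctrl.movel(position, rotation=None, vel=0.15, until_force=None): straight line of the TCP; rotation=None keeps the orientation; vel is the mean speed in m/s. With until_force (N) it stops when the force on the tool has changed by that much, and returns True; else False.
- ctrl.movej(angles): joint-space move.
- ctrl.gripper_open() and ctrl.clamp(strength=None): open the fingers fully, or close them until they stop; strength is the grip in N (None keeps the last).
- ctrl.dwell(seconds).
- ctrl.inverse_kinematics(position, orientation): joint angles nearest the present ones, or None.
- ctrl.grab_frame(name): name is "scene" or "top"; returns the picture (420x560x3 uint8, red, green, blue); there is no depth.
- ctrl.calibration(name): a dict with "fx", "fy", "cx", "cy" (pixels), "rvec" (rotation vector, rad) and "tvec" (3), from world to camera coordinates, as OpenCV has them. Camera axes: x right, y down, z forward; pixel columns grow to the right and rows downward; lengths in m; the calibration is good to about 2 mm. A picture is of the moment at which its call begins. calibration takes no time and is no camera call.
A pose or a line that the arm cannot do raises ctrl.MotionError and nothing moves.
- ctrl.job_done(): hands the job in, once; it reports no verdict.
Readings, each from a call of its own:
- ctrl.current_time_s(): time.
- ctrl.current_joint_pos(): joint angles.
- ctrl.current_joint_velocities(): joint speeds.
- ctrl.current_joint_torque(): joint torques, N m.
- ctrl.current_tcp_pos(): TCP position.
- ctrl.current_eef_rot(): TCP orientation.
- ctrl.current_force(): force on the tool from outside, world axes, zero at the start.
- ctrl.current_moment(): the same for the moment, N m.
- ctrl.current_width(): opening from 0.0 (shut) to 1.0 (fully open).
Only numpy, scipy, OpenCV 4.12 (cv2) and the standard library are available. Lean on these libraries where they do the work, as an engineer would, in place of code of your own. Each camera call takes 0.05 s, during which the arm holds its last target.

## Task

A thin metal stage plate with a round hole lies flat on the closed lid of the wooden specimen box. Slide it along the lid, out over the box's front edge (the long edge with the small catch, facing the robot), until about a third of its length sticks out, and leave it lying there untouched for a moment; then pinch the overhanging end by its two sides, lift the plate off and lay it flat on the floor of the empty steel tray. The black resin mount on the lid stays where it is.

Things in the scene. Friction and masses are not known exactly. Their poses are not given: they have to be found in the camera images.
- plate_center (a point): Centre of the loose stage plate: a bare metal plate 110 x 50 mm, 4 mm thick, 0.08 kg or so, with a 25 mm round hole through its middle. The point is half-way up its thickness in the middle of the hole; its x axis runs along the 110 mm length (at the start roughly along the box's x axis), y along the 50 mm width, z up. It starts flat on the lid with its near end 20 to 55 mm behind the front edge. It tips off the lid if more than half its length overhangs.
- specimen_box: Closed wooden specimen box, 160 x 222 x 50 mm, fixed to the bench; its lid does not open. Origin at the centre of its underside; x points from the front to the back (away from the robot), y along the 222 mm length to the left, z up. The lid is a flat level surface 50 mm above the origin, reaching from x = -75 mm (front edge) to x = +77 mm and over y = -111 to +111 mm. A small catch at the middle of the front edge (30 mm wide, 1 mm below the lid's surface) sticks out 5 mm.
- steel_tray: Shallow stainless steel tray, 175 x 235 x 15 mm, empty, fixed to the bench just behind the box, seen from the robot. Origin at the centre of its underside; x across its 175 mm width (roughly away from the robot), y along its 235 mm length. Flat inner floor 160 x 220 mm, 2 mm above the origin; the rim stands 14 mm above the origin.
- mount_center (a point): Centre (half-way up) of the black round resin specimen mount, 30 mm across and 18 mm high, standing loose near the left rear corner of the box's lid, beside the plate. It is not to be moved.

How it is judged:
By the outcome, as a careful person would: the job done as asked, in the order asked, and still so for the second after the job is handed in, with the robot touching nothing.
It also fails if it takes over 48 s, if anything falls off the work surface, if the arm or the gripper's body presses on something with over 40 N, if the wrist force passes 120 N, or if a joint passes its speed limit or range.

## Working session

There is one attempt and no reset: what is moved stays moved. The work goes in short steps, each a Python script; the robot and the scene stay as the last script left them, time stands still between calls to the robot, and variables do not carry over. Pictures are saved under pics/ and viewed, and the job is handed in when it is done.

```bash
mkdir -p pics; ls; python3 - <<'E'
from bench import ctrl
import cv2
for n in("scene","top"):
    f=ctrl.grab_frame(n); cv2.imwrite(f"pics/{n}0.png",f[:,:,::-1]); print(n,ctrl.calibration(n))
print(ctrl.current_time_s(),ctrl.current_tcp_pos(),ctrl.current_eef_rot())
E
```

```text
pics
scene {'fx': 449.65128502986164, 'fy': 449.65128502986164, 'cx': 278.0570436158328, 'cy': 209.11731658122972, 'rvec': array([ 1.23528577, -2.26407409,  0.95300507]), 'tvec': array([0.5808499 , 0.22487179, 0.69330372])}
top {'fx': 405.83513422198513, 'fy': 405.83513422198513, 'cx': 279.2945193107484, 'cy': 212.39761043220608, 'rvec': array([ 2.11262085, -2.12671347,  0.14983566]), 'tvec': array([0.33280456, 0.53945248, 0.8220436 ])}
0.1 [ 0.22945408 -0.55383049  0.23054892] [-3.07978657e+00 -6.12623707e-01  4.69320032e-04]
```

View pics/scene0.png

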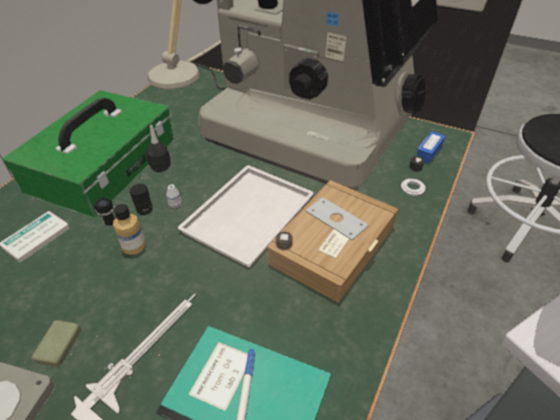

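View pics/top0.png

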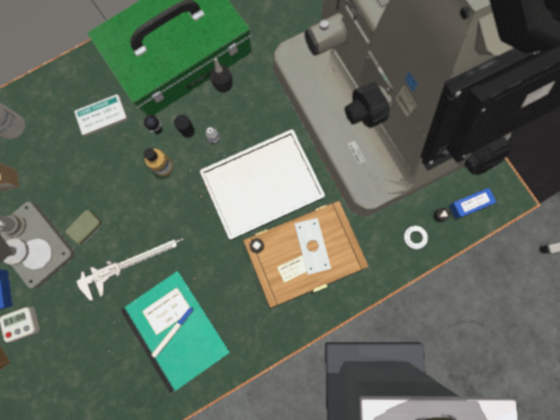

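```bash
cat > h.py <<'E'
from bench import ctrl
import cv2, numpy as np
from scipy.spatial.transform import Rotation as R
def cal(n):
    c=ctrl.calibration(n); K=np.array([[c['fx'],0,c['cx']],[0,c['fy'],c['cy']],[0,0,1]]); return K,np.array(c['rvec']),np.array(c['tvec'])
def proj(n,P):
    K,r,t=cal(n); return cv2.projectPoints(np.float64(P).reshape(-1,3),r,t,K,None)[0].reshape(-1,2)
def ray(n,uv,z):
    K,r,t=cal(n); Rm=cv2.Rodrigues(r)[0]; C=-Rm.T@t
    uv=np.float64(uv).reshape(-1,2); d=(Rm.T@np.linalg.inv(K)@np.c_[uv,np.ones(len(uv))].T).T
    return C+d*((z-C[2])/d[:,2])[:,None]
def crop(n,f,x0,y0,x1,y1,s,name):
    cv2.imwrite(f'pics/{name}.png',cv2.resize(f[y0:y1,x0:x1,::-1],None,fx=s,fy=s,interpolation=cv2.INTER_CUBIC))
E
python3 - <<'E'
from h import *
f=cv2.imread('pics/top0.png')[:,:,::-1]; g=cv2.imread('pics/scene0.png')[:,:,::-1]
crop('top',f,190,120,380,320,3,'topc'); crop('scene',g,170,150,420,310,3,'scenec')
print(proj('top',[[0,0,0],[.5,0,0],[.5,-.1,0]]),proj('scene',[[.5,0,0]]))
E
```

```text
[[443.59697793 478.72018779]
 [427.35339201 233.27914063]
 [472.69929163 232.93848582]] [[418.72323433 179.98157267]]
```

View pics/topc.png

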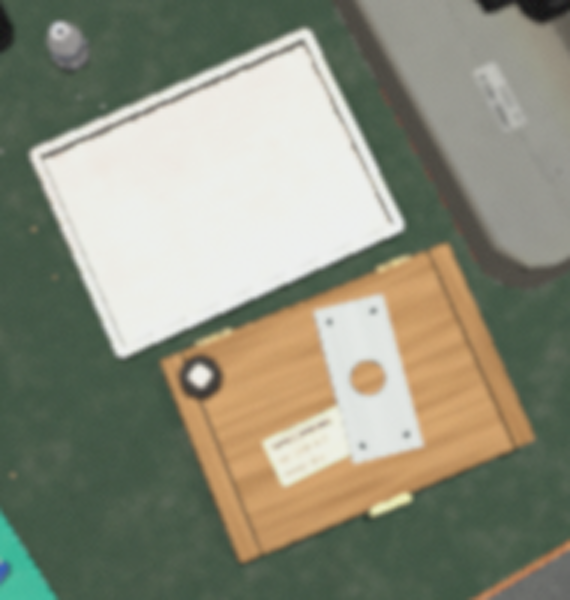

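View pics/scenec.png

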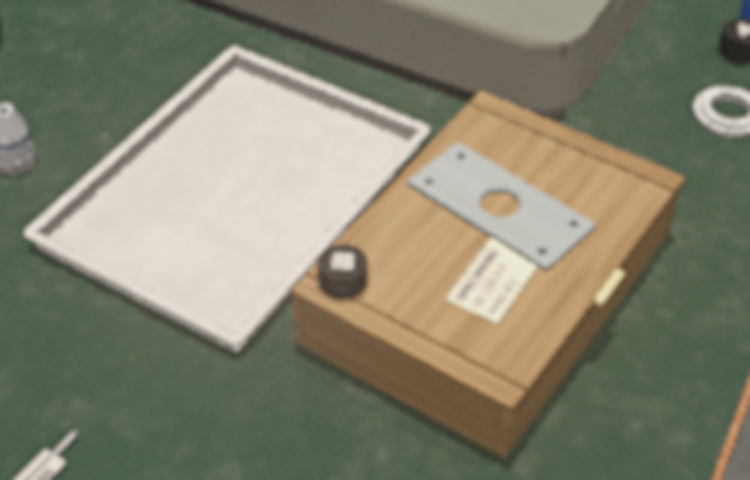

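Both views show the box (top lid corners about (244,240), (339,201), (368,267), (270,307)), the plate with its hole at about (313,245), the mount at (257,245), the tray left-behind, and the microscope base close behind the box's right rear corner. Measuring these now.

```bash
cat >> h.py <<'E'
def biggest(m,seed=None):
    cs,_=cv2.findContours(m,cv2.RETR_EXTERNAL,cv2.CHAIN_APPROX_NONE)
    return max(cs,key=cv2.contourArea)
def quad(n,c,z):
    P=ray(n,c.reshape(-1,2)+0.0,z)[:,:2]
    r=cv2.minAreaRect((P*1000).astype(np.float32)); return r,cv2.boxPoints(r)
def platemask(f,roi):
    hsv=cv2.cvtColor(np.ascontiguousarray(f),cv2.COLOR_RGB2HSV); m=((hsv[...,1]<38)&(hsv[...,2]>120)).astype(np.uint8)*255
    M=np.zeros_like(m); x0,y0,x1,y1=roi; M[y0:y1,x0:x1]=m[y0:y1,x0:x1]; return M
E
python3 - <<'E'
from h import *
np.set_printoptions(precision=1,suppress=True)
f=cv2.imread('pics/top0.png')[:,:,::-1].copy(); g=cv2.imread('pics/scene0.png')[:,:,::-1].copy()
# plate
for n,im,roi in(('top',f,(292,212,335,280)),('scene',g,(300,195,372,243))):
    m=platemask(im,roi); c=biggest(m); r,b=quad(n,c,.054); print(n,'plate',cv2.contourArea(c),r,b)
    # hole
    cs,h=cv2.findContours(m,cv2.RETR_CCOMP,cv2.CHAIN_APPROX_NONE)
    for i,cc in enumerate(cs):
        if h[0,i,3]>=0 and cv2.contourArea(cc)>20:
            e=cv2.fitEllipse(cc); print('hole',e, ray(n,[e[0]],.054)*1000)
    hsv=cv2.cvtColor(im,cv2.COLOR_RGB2HSV)
# box lid (top): wood hue
hsv=cv2.cvtColor(f,cv2.COLOR_RGB2HSV)
m=((hsv[...,0]>8)&(hsv[...,0]<25)&(hsv[...,1]>70)&(hsv[...,2]>90)).astype(np.uint8)*255
M=np.zeros_like(m);M[195:312,238:375]=m[195:312,238:375];M=cv2.morphologyEx(M,cv2.MORPH_CLOSE,np.ones((3,3)))
c=biggest(M);c=cv2.convexHull(c);r,b=quad('top',c,.05);print('box',r,b)
# tray
m=((hsv[...,1]<50)&(hsv[...,2]>170)).astype(np.uint8)*255
M=np.zeros_like(m);M[125:240,195:328]=m[125:240,195:328]
r,b=quad('top',biggest(M),.014);print('tray',r,b)
# mount: white spot
print('mount',ray('top',[[256.7,245]],.068)*1000,ray('scene',[[284.3,237]],.068)*1000)
# manual lid corners
print(ray('top',[[190+163/3,120+360/3],[190+447/3,120+244/3],[190+533/3,120+440/3],[190+243/3,120+561/3]],.05)*1000)
print('scene lid',ray('scene',[[170+516/3,150+406/3],[170+684/3,150+180/3],[170+480/3,150+92/3],[170+294/3,150+290/3]],.05)*1000)
print('tray man',ray('top',[[190+33/3,120+152/3],[190+307/3,120+30/3],[190+404/3,120+230/3],[190+122/3,120+356/3]],.014)*1000)
print('mscope base',ray('top',[[352,210]],.0)*1000,ray('top',[[310,205-60]],.0)*1000)
E
```

```text
top plate 1374.5 ((466.04351806640625, 275.83892822265625), (109.18316650390625, 82.24063873291016), 13.599713325500488) [[403.3 303. ]
 [422.7 223. ]
 [528.8 248.7]
 [509.4 328.6]]
hole ((312.1789855957031, 245.49172973632812), (12.574859619140625, 13.063000679016113), 152.9916229248047) [[469.7 260.1  54. ]]
scene plate 1260.5 ((461.9850158691406, 279.8050842285156), (110.47014617919922, 87.79366302490234), 13.885553359985352) [[397.8 309.2]
 [418.9 223.9]
 [526.1 250.4]
 [505.1 335.7]]
hole ((336.0720520019531, 217.643798828125), (9.81110954284668, 14.214417457580566), 95.3853759765625) [[465.8 262.6  54. ]]
box ((455.0010986328125, 275.70965576171875), (155.90087890625, 225.26429748535156), 22.1328067779541) [[340.4 350.7]
 [425.2 142. ]
 [569.6 200.7]
 [484.8 409.4]]
tray ((617.0402221679688, 370.9524230957031), (176.4435577392578, 236.37322998046875), 24.235488891601562) [[488.1 442.5]
 [585.1 227. ]
 [746.  299.4]
 [649.  514.9]]
mount [[470.3 376.1  68. ]] [[466.9 377.5  68. ]]
[[482.7 404.1  50. ]
 [564.8 200.5  50. ]
 [425.  144.9  50. ]
 [343.2 347.2  50. ]]
scene lid [[339.2 348.   50. ]
 [420.4 148.3  50. ]
 [561.2 204.2  50. ]
 [477.1 405.5  50. ]]
tray man [[646.8 509.7  14. ]
 [741.7 299.2  14. ]
 [582.9 228.   14. ]
 [489.6 438.8  14. ]]
mscope base [[554.4 165.7   0. ]] [[709.6 258.1   0. ]]
```

```bash
cat >> h.py <<'E'
def ori(th): return (R.from_euler('z',th,degrees=True)*R.from_euler('x',np.pi)).as_rotvec()
E
python3 - <<'E'
from h import *
np.set_printoptions(precision=1,suppress=True)
t=np.array([[315,311],[384,296],[423,445],[354,463]])/3+[190,120]
s=np.array([[457,143],[596,226],[548,270],[408,182]])/3+[170,150]
for n,p in(('top',t),('scene',s)):
    P=ray(n,p,.054)*1000; r=cv2.minAreaRect(P[:,:2].astype(np.float32));print(n,P[:,:2].tolist(),r)
print('head',ray('top',[[425,155],[350,110]],.3)*1000)
for P,th in(([.16,-.385,.25],-67.5),([.36,.21,.25],13.7),([.544,.28,.15],13.7),([.544,.28,.052],13.7),([.37,.23,.05],13.7),([.6,.36,.02],15)):
    q=ctrl.inverse_kinematics(P,ori(th)); print(P,q)
E
```

```text
top [[516.4351439323841, 295.7569013276878], [526.7842072774208, 246.67130991225704], [421.7643285364249, 221.74864894213886], [409.6198543141269, 269.8319068172908]] ((468.9407043457031, 258.4308776855469), (109.91636657714844, 50.14166259765625), 13.64238166809082)
scene [[524.6476320654604, 251.07759968360583], [417.13847126563786, 224.89187802968846], [404.88867962573397, 272.54578737403864], [512.1392597429685, 298.9182164731187]] ((464.7681579589844, 261.81170654296875), (111.1684799194336, 49.4434928894043), 13.814690589904785)
head [[587.   96.1 300. ]
 [662.8 209.2 300. ]]
[0.16, -0.385, 0.25] [-1.2 -0.  -0.4  1.2  0.  -3.1]
[0.36, 0.21, 0.25] [ 0.5 -0.  -0.4  1.2  0.  -2.9]
[0.544, 0.28, 0.15] [ 0.5  0.4 -0.1  1.   0.  -2.9]
[0.544, 0.28, 0.052] [ 0.5  0.5 -0.3  0.8  0.  -2.9]
[0.37, 0.23, 0.05] [ 0.6  0.2 -0.7  0.7  0.  -2.8]
[0.6, 0.36, 0.02] [ 0.5  0.6 -0.   0.9  0.  -2.9]
```

```bash
python3 - <<'E'
from h import *
np.set_printoptions(precision=4,suppress=True)
th=13.7; a=np.array([np.cos(np.radians(th)),np.sin(np.radians(th))]); c=np.array([.467,.2605])
o=ori(th+180)
ctrl.clamp(20)
ctrl.move_to([.165,-.395,.26],ori(22.5))
ctrl.move_to([.37,.20,.26],o)
p=c+a*.080
ctrl.move_to([*p,.13],o)
print(ctrl.current_joint_pos(),ctrl.current_width())
print(ctrl.movel([*p,.0520],vel=.06,until_force=5), ctrl.current_tcp_pos(),ctrl.current_force(),ctrl.current_time_s())
for n,b in(('top',(190,120,380,320)),('scene',(170,130,420,310))): crop(n,ctrl.grab_frame(n),*b,3,n+'1')
E
```

```text
[ 0.4735  0.3908 -0.1726  1.0076  0.      0.2349] 0.0027619901937503593
False [0.5451 0.2796 0.0525] [-0.4495  0.4043  0.571 ] 6.225
```

View pics/scene1.png

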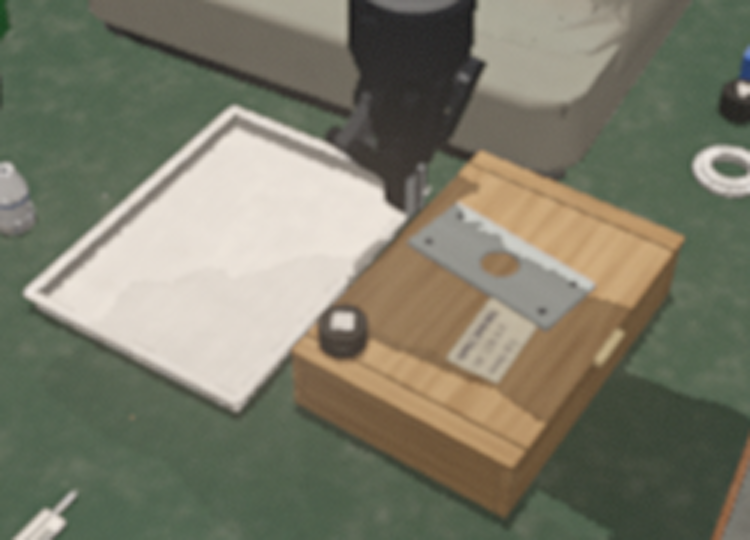

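View pics/top1.png

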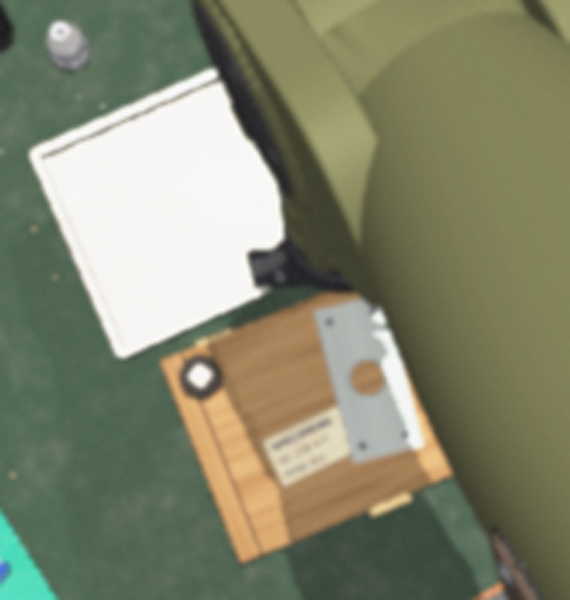

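The fingers stand at scene crop (410,200), just behind the plate's rear end; the plate is unmoved. Pushing most of the way, then checking.

```bash
python3 - <<'E'
from h import *
np.set_printoptions(precision=4,suppress=True)
th=13.7; a=np.array([np.cos(np.radians(th)),np.sin(np.radians(th))]); c=np.array([.467,.2605])
for d in(.06,.014):
    print(ctrl.movel([*(c+a*d),.0513],vel=.05,until_force=15), ctrl.current_tcp_pos(),ctrl.current_force(),ctrl.current_time_s())
for n,b in(('top',(190,120,380,320)),('scene',(170,130,420,310))):
    f=ctrl.grab_frame(n);cv2.imwrite(f'pics/{n}2f.png',f[:,:,::-1]); crop(n,f,*b,3,n+'2')
E
```

```text
False [0.5248 0.2746 0.0513] [ 0.1408 -0.0326 -0.3332] 6.875
False [0.4807 0.2639 0.0513] [ 0.4675 -0.7573  0.3   ] 7.9417
```

View pics/scene2.png

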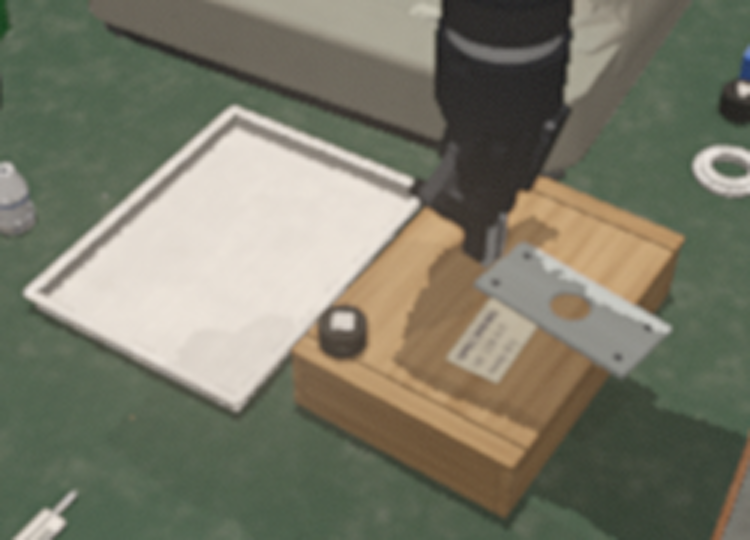

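View pics/top2.png

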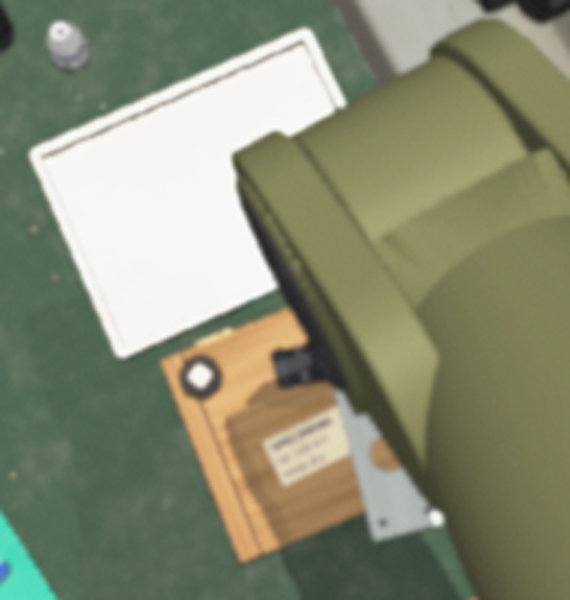

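```bash
cat >> h.py <<'E'
BA=np.radians(22.2);BX=np.array([np.cos(BA),np.sin(BA)]);BC=np.array([451.7,275.3])
def platestate(corn_crop,x0=170,y0=130,n='scene',z=.054,corr=(2.,-1.)):
    # corr: mean (top,scene) minus scene bias, mm
    P=ray(n,np.array(corn_crop)/3+[x0,y0],z)[:,:2]*1000+corr
    r=cv2.minAreaRect(P.astype(np.float32)); c=np.array(r[0]); d=c-BC
    rel=(P-BC)@BX; print('corners',P.round(1).tolist(),'rect',r,'box x,y',d@BX,d@[-BX[1],BX[0]],'corner overhang',(-75-rel).round(1)); return r
E
python3 - <<'E'
from h import *
platestate([(518,243),(670,326),(626,376),(476,285)])
E
```

```text
corners [[475.1, 240.2], [369.8, 209.0], [354.7, 256.8], [460.1, 284.8]] rect ((414.9256286621094, 248.4838409423828), (110.76398468017578, 50.13946533203125), 16.51654624938965) box x,y -44.18054733441193 -10.9334354679708 corner overhang [-83.4  25.9  21.8 -86.3]
```

Plate overhangs about 24 mm (near corners at scene crop (670,326), (626,376)), yaw 16.5°. Another 12.5 mm, then back off and leave it.

```bash
python3 - <<'E'
from h import *
np.set_printoptions(precision=4,suppress=True)
th=13.7; a=np.array([np.cos(np.radians(th)),np.sin(np.radians(th))]); c=np.array([.467,.2605])
print(ctrl.movel([*(c+a*.0015),.0513],vel=.03,until_force=15), ctrl.current_tcp_pos(),ctrl.current_force())
ctrl.movel([*(c+a*.02),.0520],vel=.08)
ctrl.movel([*(c+a*.02),.16],vel=.15)
# retreat toward robot, to the left, open
ctrl.move_to([.25,.33,.24],ori(16.5+180))
ctrl.gripper_open()
ctrl.dwell(.5)
print(ctrl.current_time_s())
for n,b in(('top',(190,120,380,320)),('scene',(170,130,420,310))):
    f=ctrl.grab_frame(n);cv2.imwrite(f'pics/{n}3f.png',f[:,:,::-1]); crop(n,f,*b,3,n+'3')
E
```

```text
False [0.4681 0.2608 0.0513] [ 0.5365 -0.1394  0.0889]
12.15
```

View pics/scene3.png

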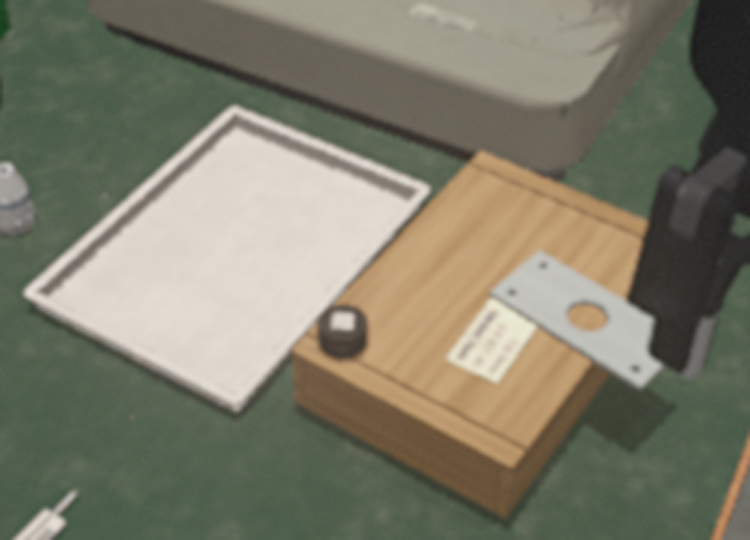

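View pics/top3.png

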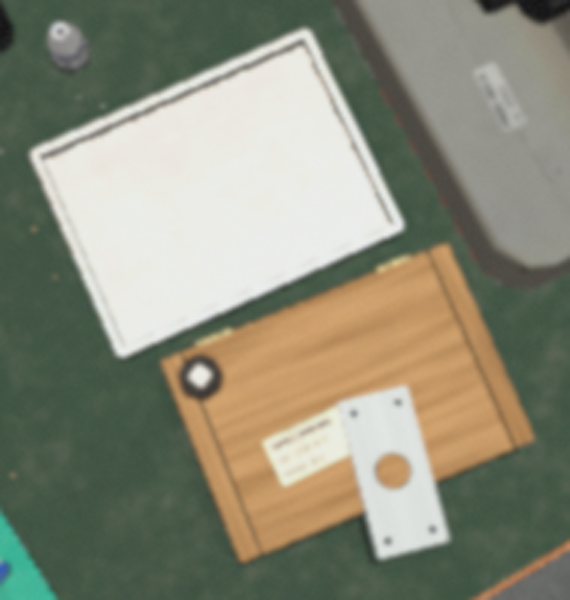

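The plate lies untouched, overhanging: top crop corners (340,401), (408,386), (450,541), (379,559), hole (392,470). The mount is unmoved at (201,377).

```bash
python3 - <<'E'
from h import *
np.set_printoptions(precision=4,suppress=True)
platestate([(340,401),(408,386),(450,541),(379,559)],190,120,'top',.054,(-2,1.3))
f=cv2.imread('pics/top3f.png')[:,:,::-1]
m=platemask(f,(300,240,345,310))
cs,h=cv2.findContours(m,cv2.RETR_CCOMP,cv2.CHAIN_APPROX_NONE)
for i,cc in enumerate(cs):
    if h[0,i,3]>=0 and cv2.contourArea(cc)>20: e=cv2.fitEllipse(cc); print(e[0],ray('top',[e[0]],.054)*1000)
print('scene hole',ray('scene',[[170+587/3,130+316/3]],.054)*1000)
for P in([.36,.235,.15],[.36,.235,.05],[.33,.22,.05]): print(ctrl.inverse_kinematics(P,ori(15.5+180)))
E
```

```text
corners [[450.6, 280.2], [460.8, 232.5], [354.4, 206.3], [342.5, 255.1]] rect ((402.38250732421875, 243.83981323242188), (110.98285675048828, 50.246097564697266), 13.725841522216797) box x,y -57.54855750680586 -10.493901284198055 corner overhang [-75.9 -67.3  41.1  33.7]
(320.4818115234375, 276.5465087890625) [[404.9471 243.9872  54.    ]]
scene hole [[400.9361 245.8329  54.    ]]
[ 0.5783  0.0485 -0.5622  0.96    0.      0.3078]
[ 0.5783  0.163  -0.6964  0.7114  0.      0.3078]
[ 0.588   0.105  -0.7661  0.6996  0.      0.3175]
```

```bash
python3 - <<'E'
from h import *
np.set_printoptions(precision=4,suppress=True)
th=13.7; a=np.array([np.cos(np.radians(th)),np.sin(np.radians(th))]); c=np.array([.4027,.2445]); o=ori(th+180)
p=c-a*.042
ctrl.move_to([*p,.14],o)
print(ctrl.movel([*p,.0405],vel=.08,until_force=6),ctrl.current_tcp_pos())
ctrl.clamp(60); print(ctrl.current_width(),ctrl.current_force(),ctrl.current_tcp_pos())
f=ctrl.grab_frame('scene');crop('scene',f,170,130,420,310,3,'scene4')
ctrl.movel([*p,.075],vel=.05)
print(ctrl.current_width(),ctrl.current_force(),ctrl.current_time_s())
f=ctrl.grab_frame('scene');crop('scene',f,170,130,420,310,3,'scene5')
E
```

```text
False [0.3623 0.2348 0.0409]
0.5611378060330132 [-2.2119 -0.777   5.2696] [0.3621 0.2346 0.0409]
0.5544170560049684 [ 0.0984 -0.6833 -0.8288] 15.7167
```

View pics/scene4.png

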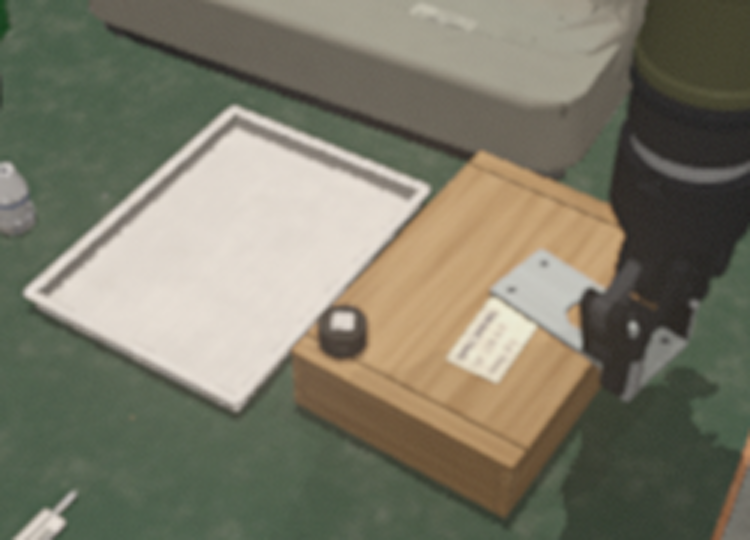

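View pics/scene5.png

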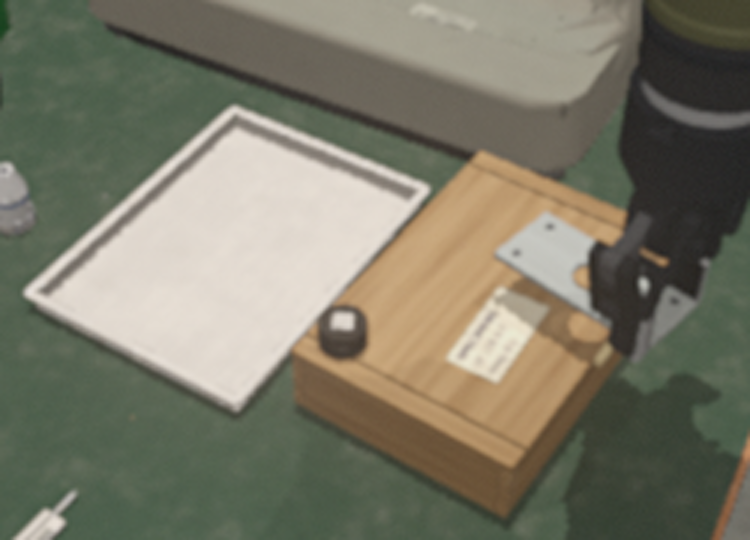

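```bash
python3 - <<'E'
from h import *
np.set_printoptions(precision=4,suppress=True)
th=24; a=np.array([np.cos(np.radians(th)),np.sin(np.radians(th))]); c=np.array([.615,.371])+a*.004; o=ori(th+180)
p=c-a*.042
x=ctrl.current_tcp_pos()
ctrl.movel([x[0],x[1],.14],vel=.15)
ctrl.movel([*p,.12],o,vel=.12)
print(ctrl.current_width(),ctrl.current_tcp_pos(),ctrl.current_joint_pos(),ctrl.current_force(),ctrl.current_time_s())
for n,b in(('top',(190,120,380,320)),('scene',(170,130,420,310))):
    f=ctrl.grab_frame(n); crop(n,f,*b,3,n+'6')
ctrl.movel([*p,.03],vel=.1)
print(ctrl.movel([*p,-.006],vel=.02,until_force=4),ctrl.current_tcp_pos(),ctrl.current_force(),ctrl.current_width(),ctrl.current_time_s())
f=ctrl.grab_frame('scene');crop('scene',f,170,130,420,310,3,'scene7')
E
```

```text
0.560551114681973 [0.58   0.3554 0.1202] [0.5498 0.5209 0.004  1.054  0.     0.1309] [-0.4583 -0.3038 -0.7095] 18.5917
True [ 0.5802  0.3555 -0.0008] [0.1013 0.9126 4.9899] 0.5615269667146802 21.1167
```

View pics/scene6.png

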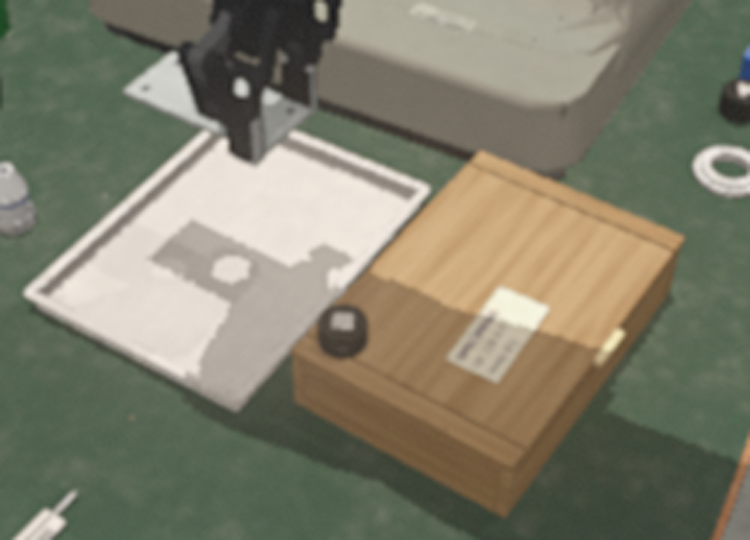

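View pics/scene7.png

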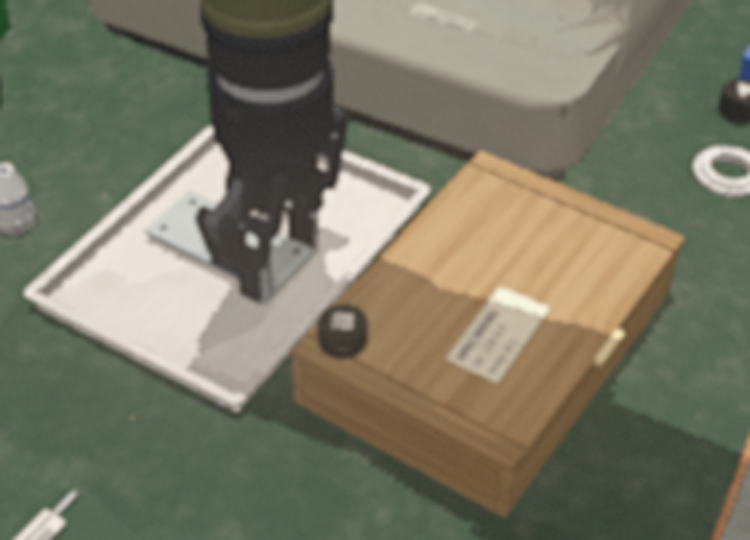

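The plate is held just above the tray floor with its shadow under it (scene crop, plate from (150,230) to (310,260)), the fingertips at the floor. Releasing.

```bash
python3 - <<'E'
from h import *
np.set_printoptions(precision=4,suppress=True)
x=ctrl.current_tcp_pos()
ctrl.gripper_open(); print(ctrl.current_force())
ctrl.movel([x[0],x[1],.15],vel=.1)
ctrl.move_to([.38,.24,.27],ori(204))
ctrl.move_to([.28,-.30,.27],ori(204-60))
print(ctrl.current_time_s(),ctrl.current_force())
for n,b in(('top',(190,120,380,320)),('scene',(170,130,420,310))):
    f=ctrl.grab_frame(n);cv2.imwrite(f'pics/{n}8f.png',f[:,:,::-1]); crop(n,f,*b,3,n+'8')
E
```

```text
[-0.0646  0.4722  0.3707]
26.3 [-0.122   0.3685  0.1871]
```

View pics/scene8.png

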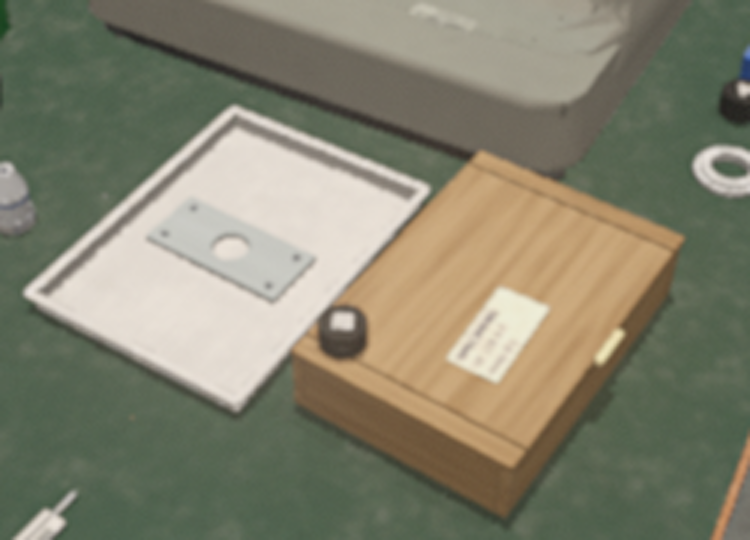

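View pics/top8.png

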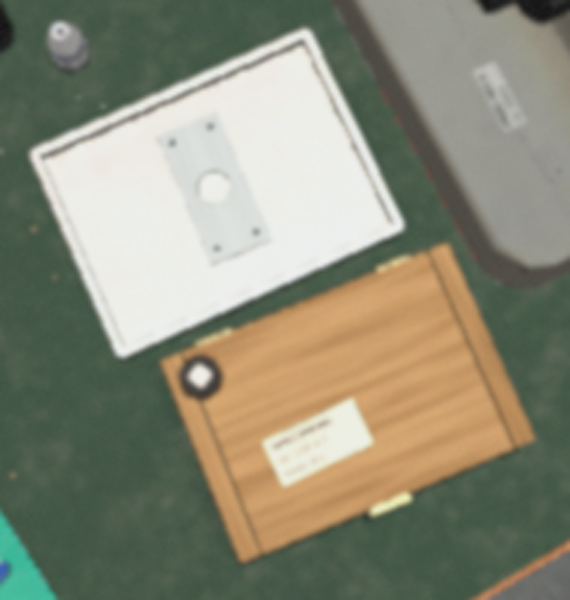

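The plate lies flat and centred in the tray (top crop hole at (213,187), scene crop hole at (231,247)), well inside the rims. The mount is still at top crop (201,377). A check of its height across the two views, then I hand it in.

```bash
python3 - <<'E'
from h import *
for z in(.006,.012): print(z,ray('top',[[190+213/3,120+187/3]],z)[:,:2]*1000+[-2,1.3],ray('scene',[[170+231/3,130+247/3]],z)[:,:2]*1000+[2,-1])
P=ray('top',np.array([(160,136),(217,117),(271,242),(211,264)])/3+[190,120],.006)[:,:2]*1000;print(cv2.minAreaRect(P.astype(np.float32)))
print('mount',ray('top',[[190+200.5/3,120+376/3]],.068)*1000)
ctrl.job_done()
E
```

```text
0.006 [[617.69442178 373.48123704]] [[616.57883969 372.61084798]]
0.012 [[616.19889249 373.03447514]] [[611.00954773 375.33474383]]
((618.4769287109375, 370.6414794921875), (109.67170715332031, 48.37407684326172), 21.549755096435547)
mount [[469.55585381 375.78950134  68.        ]]
the job is handed in; nothing more can be done
```

The plate now lies flat on the floor of the steel tray, and I handed the job in after about 26 s of the 48 s allowed.

- **Slide:** I pushed the plate along the lid from behind with the shut fingers, until it overhung the front edge by about 37 mm of its 110 mm. I then backed off and left it untouched for about 3 s.
- **Pinch and lift:** I pinched the overhanging end by its two sides at 60 N, lifted the plate off and carried it to the tray.
- **Release:** The fingertips reached the tray floor first, so I opened the fingers there. By my estimate the plate then dropped about 6 mm, so it was not set down in full contact.

**Last checks:**
- **Plate:** The two views agree on its centre to about 1.5 mm at a height of 6 mm, consistent with it lying flat on the floor. It measures about 110 × 48 mm against the true 110 × 50 mm. It is within a few millimetres of the tray's centre and well inside the rims.
- **Mount:** It is still in place, to within 1 mm.
- **Robot:** It is clear of everything. The highest force I read was about 6 N, but I did not record it continuously.
- **Disagreement:** The two cameras differ by 3–4 mm at lid height, so I used the average of the two. I read the plate's yaw as 16.5° partway through the push and 13.7° afterwards, and the first was probably a reading error. None of the checks failed.

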